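Re-set the connector holders on a harness board for the next harness

ROBOT

A 6-joint arm with a two-finger parallel gripper is mounted at the origin on the work surface. World frame = base frame: x ahead of the robot, y to its left, z up, the work surface at z = 0. Lengths are in m, angles in rad, forces in N, time in s.
With the tool pointing down it reaches from about 0.275 to 1 m from the base axis. Payload 8.4 kg.
Tool frame: the origin (TCP) lies on the centre line of the jaws, within the pads' length; the fingertips stand 17 mm ahead of it and the grasp point (between the pads) lies 2 mm behind it (bot.tcp_to_tips is the y of the fingertips in the tool frame, in m); y points along the fingers, z is the direction in which the jaws open and shut, and the axes are right-handed (so a half turn about y gives the same grasp; the last joint's range is limited). The gripper opens to 85 mm and grips with 20 to 120 N. Pads are 22 mm wide; open, the fingers measure 114 mm over their backs; the gripper's body (76 mm by 85 mm) begins 54 mm behind the grasp point. The pads swing forward as they close: fully open they stand 13 mm farther back than shut.
Start: joints at [-1.315, 0.353, 1.633, -0, 1.155, -0.002], TCP at [0.159, -0.604, 0.248] pointing down, gripper open.
Joint ranges: [-2.63, 2.63], [-0.92, 2.1], [0.06, 2.66], [-1.3, 4.44], [0, 2.69], [-3.02, 3.02]. Speed limits (rad/s): [2.22, 2.22, 2.79, 3.14, 3.14, 3.14].

INTERFACE

Orientations are given as a unit quaternion [x, y, z, w].
In Python, from workcell import bot, hand, kinematics, get_obs, vision, hand_in gives the robot as it stands. The module is installed in compiled form; this text tells all that it offers. Calls block until the motion is done:
- bot.reach(position, orientation): joint-space move of the TCP to a pose.
- bot.servo_line(position, ori=None, velocity=0.15): straight line of the TCP; ori=None keeps the orientation; velocity is the mean speed in m/s.
- bot.goto_joints(angles): joint-space move.
- hand.move_gripper(opening, strength=None): finger opening in m; strength is the grip in N (None keeps the last); returns when the fingers have stopped.
- bot.dwell(seconds).
- kinematics.solve_ik(position, orientation): joint angles nearest the present ones, or None.
- get_obs(): the state.
- vision.read_camera(name): name is "side" or "top" or "wrist"; returns a dict with "frame" (400x640x3 uint8, red, green, blue), "intrinsics" (3x3 intrinsics, pixels), "view" (4x4, takes a point from world to camera coordinates). Camera axes: x right, y down, z forward; pixel columns grow to the right and rows downward; lengths in m; the calibration is good to about 2 mm. A picture is of the moment at which its call begins. There is no depth.
A pose or a line that the arm cannot do raises bot.IKError and nothing moves.
- hand_in(): hands the job in, once; it reports no verdict.
The state is a dict: "time_s": time; "joint_pos": joint angles; "joint_vel": joint speeds; "joint_efforts": joint torques, N m; "position": TCP position; "orientation": TCP orientation; "wrist_force": force on the tool from outside, world axes, zero at the start; "ft_torque": the same for the moment, N m; "gripper_width": finger opening in m.
Only numpy, scipy, OpenCV 4.12 (cv2) and the standard library are available. Lean on these libraries where they do the work, as an engineer would, in place of code of your own. Each camera call takes 0.05 s, during which the arm holds its last target. There are 200 camera calls.

TASK

The wiring-harness board has been given its cards for the next harness, but the four connector holders still stand where the last one needed them: every one is on another's plate. Move each holder to the plate whose printed card shows its sockets, using the spare plate (the one without a card) to park on while you swap them. Leave each one in the middle of its plate, upright, square and turned as in its picture; set them down gently, without dropping or tipping any.

Things in the scene. Friction and masses are not known exactly. Their poses are not given: they have to be found in the camera images.
- holder_round: Round connector holder: body a cylinder 44 mm across, 8 to 55 mm above the underside, one round socket in its top. Grey body centred on a dark square steel foot 56 x 56 x 8 mm; 0.15-0.35 kg. Origin: centre of the underside, z up, x and y along the foot's sides. Starts upright on another holder's plate, about square to it. Grip the body across x, 34 mm above the underside.
- holder_wide: Wide connector holder: body a block 28 (x) by 58 (y) mm, 8 to 42 mm above the underside, one long slot socket in its top. Grey body centred on a dark square steel foot 56 x 56 x 8 mm; 0.15-0.35 kg. Origin: centre of the underside, z up, x and y along the foot's sides. Starts upright on another holder's plate, about square to it. Grip the body across x, 34 mm above the underside.
- holder_square: Square connector holder, the tallest: body a tower 38 x 38 mm, 8 to 65 mm above the underside, 2 x 2 square sockets in its top. Grey body centred on a dark square steel foot 56 x 56 x 8 mm; 0.15-0.35 kg. Origin: centre of the underside, z up, x and y along the foot's sides. Starts upright on another holder's plate, about square to it. Grip the body across x, 34 mm above the underside.
- holder_twin: Twin connector holder: body a block 28 (x) by 58 (y) mm, 8 to 42 mm above the underside, with two round collars along y on it, up to 56 mm. Grey body centred on a dark square steel foot 56 x 56 x 8 mm; 0.15-0.35 kg. Origin: centre of the underside, z up, x and y along the foot's sides. Starts upright on another holder's plate, about square to it. Grip the body across x, 34 mm above the underside.
- plate_round: Place of the round holder: bright steel plate 76 x 76 x 5 mm with a white printed card (40 x 70 mm, flat, dark edge) fixed to its +x side, showing a black ring 33 mm across. Fixed; all plates nearly parallel. Origin: centre of the plate's underside, z up, x, y along its sides; a holder stands on its flat top, 5 mm above the origin.
- plate_wide: Place of the wide holder: bright steel plate 76 x 76 x 5 mm with a white printed card (40 x 70 mm, flat, dark edge) fixed to its +x side, showing one long black bar 13 (x) by 50 (y) mm. Fixed; all plates nearly parallel. Origin: centre of the plate's underside, z up, x, y along its sides; a holder stands on its flat top, 5 mm above the origin.
- plate_square: Place of the square holder: bright steel plate 76 x 76 x 5 mm with a white printed card (40 x 70 mm, flat, dark edge) fixed to its +x side, showing four small black squares, 2 x 2, 30 mm overall. Fixed; all plates nearly parallel. Origin: centre of the plate's underside, z up, x, y along its sides; a holder stands on its flat top, 5 mm above the origin.
- plate_twin: Place of the twin holder: bright steel plate 76 x 76 x 5 mm with a white printed card (40 x 70 mm, flat, dark edge) fixed to its +x side, showing two black discs 23 mm across, side by side along y. Fixed; all plates nearly parallel. Origin: centre of the plate's underside, z up, x, y along its sides; a holder stands on its flat top, 5 mm above the origin.
- plate_spare: Spare place, empty at the start: the same bright steel plate 76 x 76 x 5 mm, but with no picture card beside it. Fixed; all plates nearly parallel. Origin: centre of the plate's underside, z up, x, y along its sides; a holder stands on its flat top, 5 mm above the origin. Fixed wire forks between the plates reach 63 mm above the bench.
There are look-alikes about, which are no part of the job. What is shaped like the holder_twin but blue is not meant.

How it is judged:
By the outcome, as a careful person would: the job done as asked, in the order asked, and still so for the second after the job is handed in, with the robot touching nothing.
It also fails if it takes over 131 s, if anything falls off the work surface, if the arm or the gripper's body presses on something with over 40 N, if the wrist force passes 120 N, or if a joint passes its speed limit or range.

## Working session

There is one attempt and no reset: what is moved stays moved. The work goes in short steps, each a Python script; the robot and the scene stay as the last script left them, time stands still between calls to the robot, and variables do not carry over. Pictures are saved under pics/ and viewed, about 12 in all and at most 16, crops included, and the job is handed in when it is done.

```bash
mkdir -p pics; python3 - <<'E'
from workcell import *
import cv2,numpy as np
for n in ("top","side"):
    d=vision.read_camera(n); cv2.imwrite(f"pics/{n}0.png",cv2.cvtColor(d["frame"],cv2.COLOR_RGB2BGR))
    print(n,d["intrinsics"].round(1).tolist(),d["view"].round(4).tolist())
o=get_obs();print(o["time_s"],o["orientation"],o["gripper_width"],bot.tcp_to_tips,o["wrist_force"])
E
```

```text
top [[501.0, 0.0, 315.4], [0.0, 501.0, 211.4], [0.0, 0.0, 1.0]] [[-0.0292, -0.9992, -0.0278, -0.0172], [-0.9951, 0.0316, -0.0938, 0.4666], [0.0946, 0.0249, -0.9952, 1.0826], [0.0, 0.0, 0.0, 1.0]]
side [[442.2, 0.0, 327.0], [0.0, 442.2, 200.6], [0.0, 0.0, 1.0]] [[0.9739, -0.2261, 0.0206, -0.4426], [-0.1513, -0.7137, -0.6839, 0.096], [0.1693, 0.663, -0.7293, 0.8731], [0.0, 0.0, 0.0, 1.0]]
0.1 [-0.09094753  0.70168413 -0.70079584  0.09084673] 0.08567347044514986 0.017 [-0.33759651  0.4421996   0.55831569]
```

View pics/top0.png

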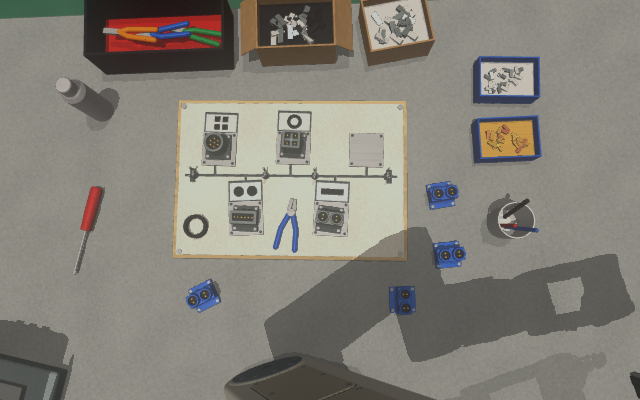

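View pics/side0.png

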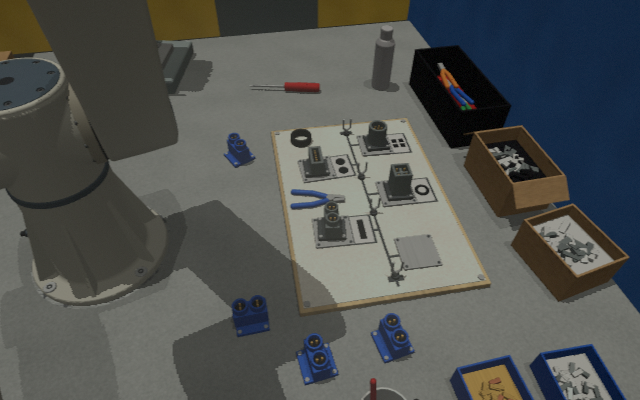

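The cards read, with top-view pixels for each:

| Plate (card) | Holder pixel | Holder on it now |
|---|---|---|
| 2x2 squares | (218,145) | round |
| ring | (293,142) | square |
| discs | (245,217) | wide |
| bar | (331,217) | twin |

The spare plate is at (366,150). That makes two swaps. Next I'll take a closer look with the wrist camera.

```bash
cat > h.py <<'E'
from workcell import *
import cv2,numpy as np
from scipy.spatial.transform import Rotation as R
def ray(d,uv,z):
    K,V=d["intrinsics"],d["view"]; Rm,t=V[:3,:3],V[:3,3]
    uv=np.atleast_2d(uv).astype(float)
    r=(Rm.T@(np.linalg.inv(K)@np.c_[uv,np.ones(len(uv))].T)).T; c=-Rm.T@t
    return c+r*((z-c[2])/r[:,2])[:,None]
def ori(a):  # tool y down, jaws (tool z) along world yaw a
    z=np.array([np.cos(a),np.sin(a),0]); y=np.array([0,0,-1.]); x=np.cross(y,z)
    return R.from_matrix(np.c_[x,y,z]).as_quat()
def save(d,n,s=1):
    cv2.imwrite(f"pics/{n}.png",cv2.resize(cv2.cvtColor(d["frame"],cv2.COLOR_RGB2BGR),None,fx=s,fy=s))
E
python3 - <<'E'
from h import *
d=vision.read_camera("top")
for n,p in dict(rou=(218,145),sq=(293,142),wide=(245,217),twin=(331,217),spare=(366,150)).items(): print(n,ray(d,p,.03 if n!="spare" else .01).round(3))
c=ray(d,(290,178),.01)[0]
print(R.from_quat(get_obs()["orientation"]).as_matrix().round(2).tolist())
for a in (0,np.pi):
    print(a,kinematics.solve_ik([c[0]-.05,c[1],.38],ori(a)))
best=min((0,np.pi),key=lambda a:abs(q[5]) if (q:=kinematics.solve_ik([c[0]-.05,c[1],.38],ori(a))) is not None else 9)
print(best)
bot.reach([c[0]-.05,c[1],.38],ori(best))
d=vision.read_camera("wrist");save(d,"w0",1.25);print(d["view"].round(3).tolist(),d["intrinsics"].tolist(),get_obs()["time_s"])
np.savez("w0.npz",**d)
d=vision.read_camera("top");np.savez("t0.npz",**d)
E
```

```text
rou [[0.62  0.181 0.03 ]]
sq [[0.621 0.014 0.03 ]]
wide [[0.458 0.123 0.03 ]]
twin [[ 0.452 -0.065  0.03 ]]
spare [[ 0.602 -0.149  0.01 ]]
[[-0.97, -0.0, 0.25], [-0.25, 0.0, -0.97], [0.0, -1.0, -0.0]]
0 [ 4.51038429e-02  3.86972617e-02  1.73302672e+00 -4.44089210e-16
  1.36986868e+00  4.51038429e-02]
3.141592653589793 None
0
[[1.0, -0.0, -0.0, -0.495], [-0.0, -0.959, 0.283, -0.051], [-0.0, -0.283, -0.959, 0.511], [0.0, 0.0, 0.0, 1.0]] [[294.04765739109433, 0.0, 316.33739044505904], [0.0, 294.04765739109433, 197.44886886185876], [0.0, 0.0, 1.0]] 2.7667
```

View pics/w0.png

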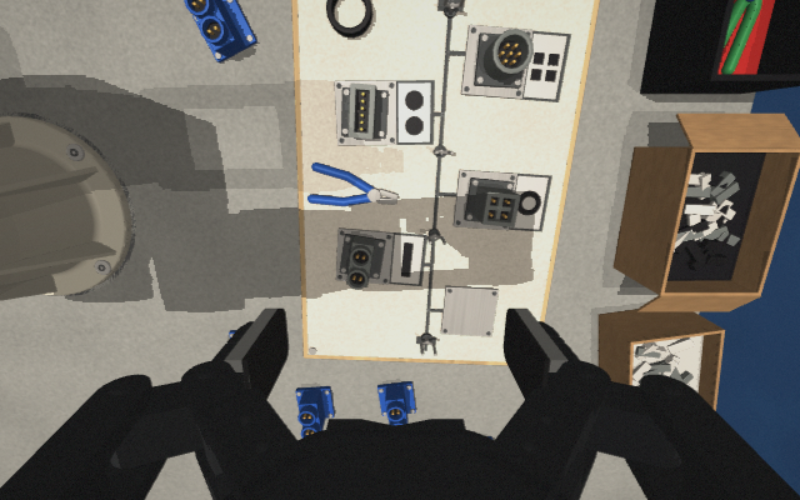

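Top-left is round on the squares card, top-middle is square on the ring card, bottom-left is wide on the discs card, and bottom-right is twin on the bar card. The spare is at the lower right of the wrist view, and every plate is visible. Next I'll take close shots above each plate.

```bash
python3 - <<'E'
from h import *
P=dict(rou=(.615,.178),sq=(.615,.012),spare=(.602,-.149),twin=(.452,-.065),wide=(.458,.123))
tiles=[]
for n,(x,y) in P.items():
    bot.reach([x+.01,y-.05,.2],ori(0)); d=vision.read_camera("wrist"); np.savez(f"c_{n}.npz",**d)
    p=d["intrinsics"]@(d["view"]@[x+.01,y,.015,1])[:3]; p=p[:2]/p[2]
    u,v=np.round(p).astype(int)-[66,50]; u=max(u,0);v=max(v,0)
    t=cv2.resize(cv2.cvtColor(d["frame"][v:v+100,u:u+133],cv2.COLOR_RGB2BGR),(798,600),interpolation=cv2.INTER_CUBIC)
    cv2.imwrite(f"pics/c_{n}.png",t); print(n,u,v,p.round(1))
print(get_obs()["time_s"])
E
```

```text
rou 249 82 [314.9 132.3]
sq 249 82 [314.8 132.1]
spare 249 84 [315.2 133.6]
twin 248 83 [313.9 133.2]
wide 249 82 [314.8 132.2]
6.925
```

View pics/c_rou.png

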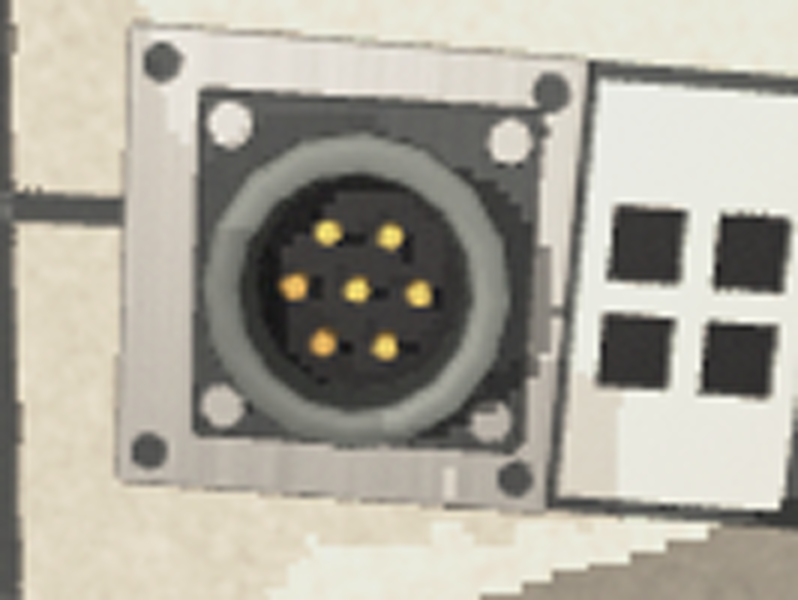

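View pics/c_spare.png

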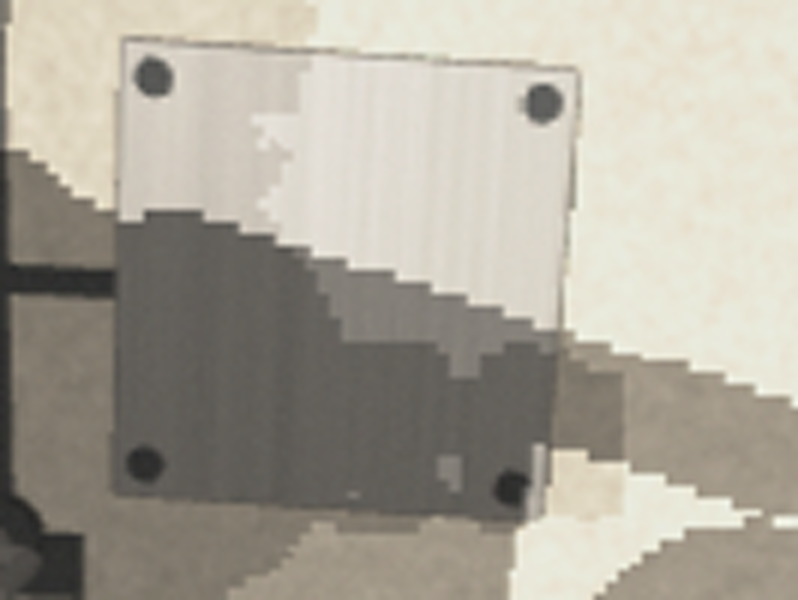

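The crop for the round holder shows plate screws at (162,62), (551,92), (149,451) and (515,479), and foot corners at (200,90), (545,110), (193,435) and (522,450). The spare's screws are at (153,76), (543,103), (145,464) and (513,488). Now the remaining three.

View pics/c_sq.png

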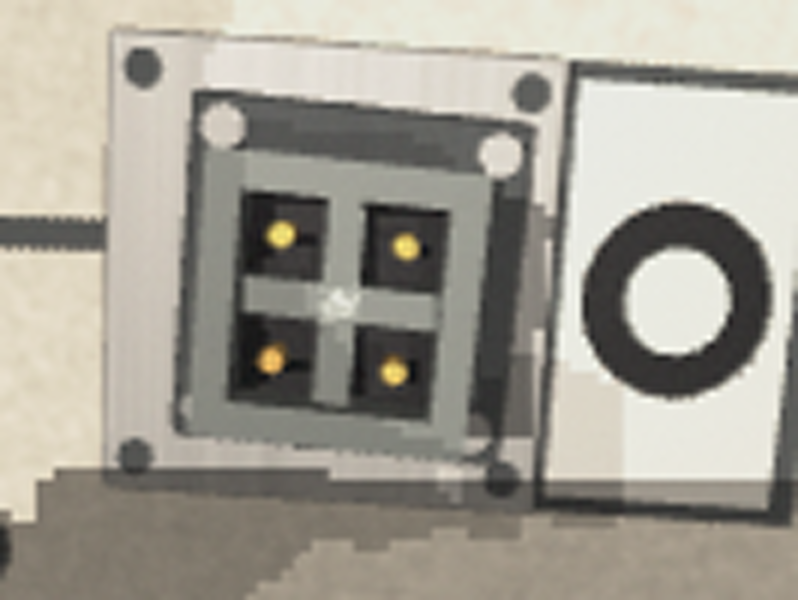

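View pics/c_twin.png

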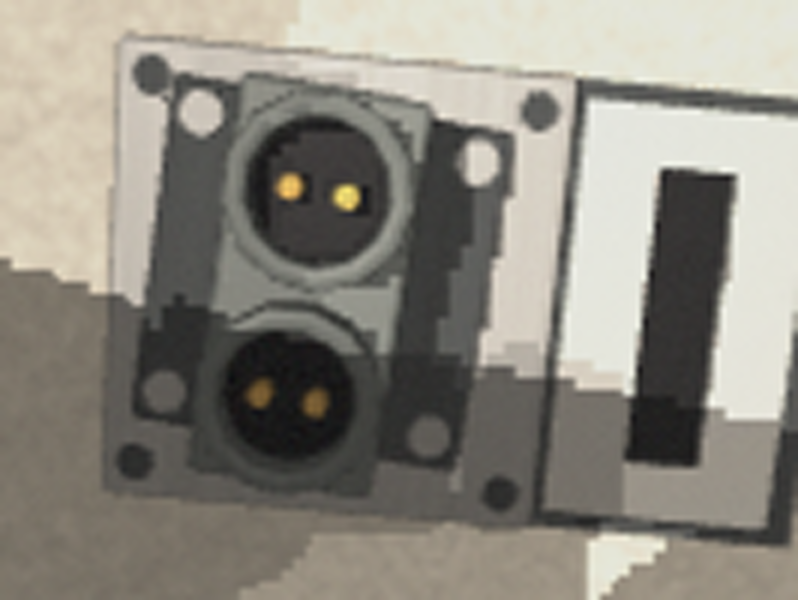

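View pics/c_wide.png

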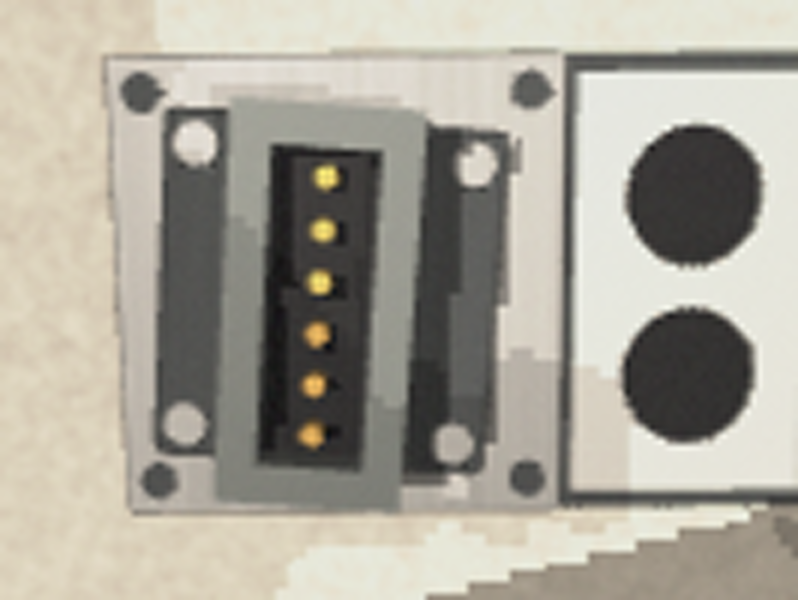

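Picked points for all three:
- **Square:** plate screws at (143,67), (532,93), (135,456) and (502,479), and foot screws at (223,126) and (500,155). The bottom ones are hidden.
- **Twin:** plate screws at (152,75), (540,111), (135,460) and (500,493), and foot screws at (200,111), (479,162), (164,390) and (429,437).
- **Wide:** plate screws at (140,93), (530,89), (160,480) and (527,478), and foot screws at (195,142), (475,165), (184,424) and (453,444).

```bash
cat > m.py <<'E'
from h import *
import json
off=dict(rou=(249,82),sq=(249,82),spare=(249,84),twin=(248,83),wide=(249,82))
S=dict(rou=[(162,62),(551,92),(149,451),(515,479)],sq=[(143,67),(532,93),(135,456),(502,479)],
 spare=[(153,76),(543,103),(145,464),(513,488)],twin=[(152,75),(540,111),(135,460),(500,493)],wide=[(140,93),(530,89),(160,480),(527,478)])
F=dict(rou=[(230,125),(509,142),(223,405),(490,421)],sq=[(223,126),(500,155)],
 twin=[(200,111),(479,162),(164,390),(429,437)],wide=[(195,142),(475,165),(184,424),(453,444)])
C=dict(rou=[(131,25),(588,60),(119,482),(545,512)],spare=[(122,38),(580,68),(113,494),(528,522)],sq=[(112,30),(566,58),(104,487),(533,512)],
 twin=[(121,37),(574,78),(104,490),(533,523)],wide=[(105,56),(563,51),(130,513),(562,511)])
def w(n,p,z): return ray(np.load(f"c_{n}.npz"),np.array(off[n])+(np.array(p)+.5)/6-.5,z)
def fit(P):
    P=P[:,:2]; e=P[1]-P[0]
    if len(P)>2:
        e=e+P[3]-P[2]; f=(P[0]-P[2])+(P[1]-P[3]); e=e+[f[1],-f[0]]
    return np.arctan2(e[1],e[0])
ss=lambda P:[np.linalg.norm(P[i]-P[j])*1e3 for i,j in((0,1),(2,3),(0,2),(1,3))]
zp=.012 
if __name__=="__main__":
    for n in C: print(n,"sides at z=.005/.015",*[np.mean(ss(w(n,C[n],z))).round(2) for z in(.005,.015)], "screw",np.mean(ss(w(n,S[n],zp))).round(2))
    for n in S:
        P=w(n,S[n],zp);Q=w(n,C[n],zp);print(n,"plate",P.mean(0)[:2].round(4),Q.mean(0)[:2].round(4),np.degrees(fit(P)).round(1),np.degrees(fit(Q)).round(1),end=" ")
        if n in F:
            f=w(n,F[n],zp+.008);a=fit(f);s=np.linalg.norm(f[1]-f[0])
            c=f[:,:2].mean(0) if len(f)>2 else f[:,:2].mean(0)+s/2*np.array([np.sin(a),-np.cos(a)])
            print("holder",c.round(4),np.degrees(a).round(1),[round(k,1) for k in (ss(f) if len(f)>2 else [s*1e3])])
    print()
E
python3 m.py
```

```text
rou sides at z=.005/.015 78.52 76.08 screw 65.65
spare sides at z=.005/.015 78.27 75.83 screw 65.74
sq sides at z=.005/.015 78.61 76.16 screw 65.65
twin sides at z=.005/.015 78.29 75.85 screw 65.46
wide sides at z=.005/.015 78.97 76.5 screw 65.55
rou plate [0.6157 0.1825] [0.6159 0.1823] -4.3 -4.1 holder [0.6191 0.183 ] -3.2 [np.float64(46.2), np.float64(46.2), np.float64(46.1), np.float64(46.1)]
sq plate [0.613  0.0158] [0.6131 0.0158] -3.7 -3.4 holder [0.6169 0.0158] -5.8 [np.float64(46.1)]
spare plate [ 0.6014 -0.1473] [ 0.6009 -0.1473] -3.6 -4.1 twin plate [ 0.4505 -0.063 ] [ 0.4507 -0.0629] -5.0 -4.5 holder [ 0.4485 -0.0604] -9.8 [np.float64(46.7), np.float64(46.3), np.float64(46.3), np.float64(46.4)]
wide plate [0.4579 0.1249] [0.458  0.1249] 0.6 0.8 holder [0.4561 0.1245] -4.2 [np.float64(46.4), np.float64(46.5), np.float64(46.5), np.float64(46.3)]
```

The plate tops come out at z≈0.015, because the plate sides measure 76 mm at that height. First move is square → spare, then a check.

```bash
sed -i 's/^zp=.*/zp=.015/' m.py; python3 m.py | tail -6; cat >> h.py <<'E'
ZG=.015+.034-.002; UP=.105
def fz(): return np.round(get_obs()["wrist_force"],1)
def pick(xy,deg,opn,c=(0,0)):
    q=ori(np.radians(deg)); x,y=np.add(xy,c)
    hand.move_gripper(opn); bot.reach([x,y,ZG+UP],q); bot.servo_line([x,y,ZG],velocity=.12)
    print("pre",fz()); hand.move_gripper(0,strength=50); print("w",round(get_obs()["gripper_width"],4),fz())
    bot.servo_line([x,y,ZG+UP],velocity=.15); print("lift",fz(),round(get_obs()["gripper_width"],4))
def place(xy,deg,opn,c=(0,0)):
    q=ori(np.radians(deg)); x,y=np.add(xy,c)
    bot.servo_line([x,y,ZG+UP],q,velocity=.15); bot.servo_line([x,y,ZG+.006],velocity=.12)
    f0=get_obs()["wrist_force"][2]; z=ZG+.006
    while z>ZG-.003:
        z-=.0007; bot.servo_line([x,y,z],velocity=.02)
        if get_obs()["wrist_force"][2]-f0>1.5: break
    print("down dz",round((z-ZG)*1e3,1),f0,fz()); 
    hand.move_gripper(opn); bot.servo_line([x,y,ZG+UP],velocity=.2); print("t",get_obs()["time_s"])
def look(xy,n):
    x,y=xy; bot.reach([x+.01,y-.05,.2],ori(0)); d=vision.read_camera("wrist"); np.savez(f"c_{n}.npz",**d)
    p=d["intrinsics"]@(d["view"]@[x+.01,y,.015,1])[:3]; u,v=np.round(p[:2]/p[2]).astype(int)-[66,50]
    cv2.imwrite(f"pics/c_{n}.png",cv2.resize(cv2.cvtColor(d["frame"][v:v+100,u:u+133],cv2.COLOR_RGB2BGR),(798,600),interpolation=cv2.INTER_CUBIC)); print(n,u,v)
E
python3 - <<'E'
from h import *
import subprocess
pick((.6169,.0156),-5.8,.062); place((.6012,-.1474),-3.8,.056)
look((.602,-.149),"spare2"); print(get_obs()["time_s"])
E
```

```text
wide sides at z=.005/.015 78.97 76.5 screw 64.92
rou plate [0.6158 0.1826] [0.616  0.1825] -4.3 -4.1 holder [0.6192 0.1831] -3.2 [np.float64(45.8), np.float64(45.7), np.float64(45.6), np.float64(45.7)]
sq plate [0.6131 0.016 ] [0.6132 0.016 ] -3.7 -3.4 holder [0.617 0.016] -5.8 [np.float64(45.6)]
spare plate [ 0.6015 -0.1471] [ 0.601  -0.1471] -3.6 -4.1 twin plate [ 0.4506 -0.0628] [ 0.4508 -0.0627] -5.0 -4.5 holder [ 0.4486 -0.0602] -9.8 [np.float64(46.3), np.float64(45.9), np.float64(45.8), np.float64(46.0)]
wide plate [0.458  0.1251] [0.4582 0.1251] 0.6 0.8 holder [0.4562 0.1247] -4.2 [np.float64(45.9), np.float64(46.1), np.float64(46.1), np.float64(45.9)]

pre [0.9 0.3 0.4]
w 0.0374 [-0.4 -0.5  6. ]
lift [-0.6  1.  -4.9] 0.0375
down dz 0.4 -2.2787176097921775 [-2.6  1.4  6.5]
t 15.425
spare2 250 82
15.8667
```

View pics/c_spare2.png

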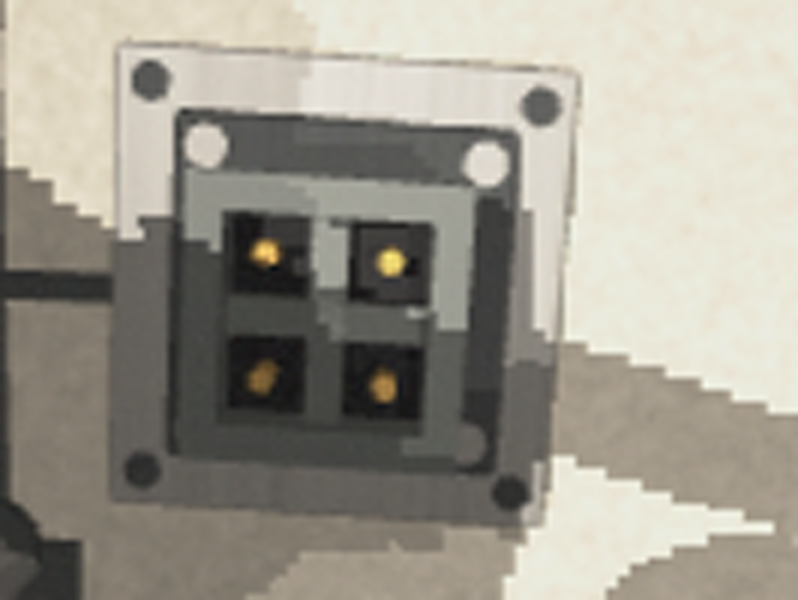

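Square stands upright and square on the spare. Its foot screws are at (207,146) and (487,164), and the plate screws at (151,80), (541,106), (143,470) and (509,492). Now I'll compute the placement bias.

```bash
cat >> m.py <<'E'
def rel(n,o,plate,foot):
    off[n]=o; P=w(n,plate,zp); f=w(n,foot,zp+.008); a=fit(f); pc=P[:,:2].mean(0)
    e=f[1,:2]-f[0,:2]; c=f[:2,:2].mean(0)+.5*np.array([e[1],-e[0]]) if len(f)==2 else f[:,:2].mean(0)
    print(n,"plate",pc.round(4),np.degrees(fit(P)).round(1),"holder",c.round(4),np.degrees(a).round(1),"err mm",((c-pc)*1e3).round(1))
E
python3 -c "
from m import *
rel('spare2',(250,82),[(151,80),(541,106),(143,470),(509,492)],[(207,146),(487,164)])"
```

```text
spare2 plate [ 0.6015 -0.147 ] -3.6 holder [ 0.6025 -0.1474] -3.6 err mm [ 0.9 -0.4]
```

The error is 0.9 mm in x, so the camera-to-jaw bias is about +1.2 mm in x. I'll correct for it on the next two moves.

```bash
python3 - <<'E'
from h import *
c=(-.0012,0)
pick((.6192,.1831),-3.2,.066,c); place((.6131,.016),-3.7,.062,c)
pick((.6025,-.1474),-3.6,.06,c); place((.6158,.1826),-4.2,.056,c)
look((.615,.178),"rou3");look((.615,.012),"sq3"); print(get_obs()["time_s"])
E
cd pics; python3 -c "
import cv2,numpy as np
a=[cv2.resize(cv2.imread(f'c_{n}.png')[:,:620],(400,387)) for n in('rou3','sq3')]
cv2.imwrite('m3.png',np.hstack(a))"
```

```text
pre [0.7 0.1 0.2]
w 0.0423 [-1.2 -0.5  6. ]
lift [ 0.7  0.4 -2.5] 0.0425
down dz 0.4 -1.546302103648062 [-2.4  0.1  7.9]
t 25.0167
pre [ 0.2 -0.4 -0.3]
w 0.0378 [-0.6  0.5  6.5]
lift [ 0.4  0.9 -3.3] 0.0376
down dz 0.4 -3.190951453335634 [-3.9 -0.8  3.8]
t 34.4417
rou3 250 82
sq3 250 83
35.6333
```

View pics/c_rou3.png

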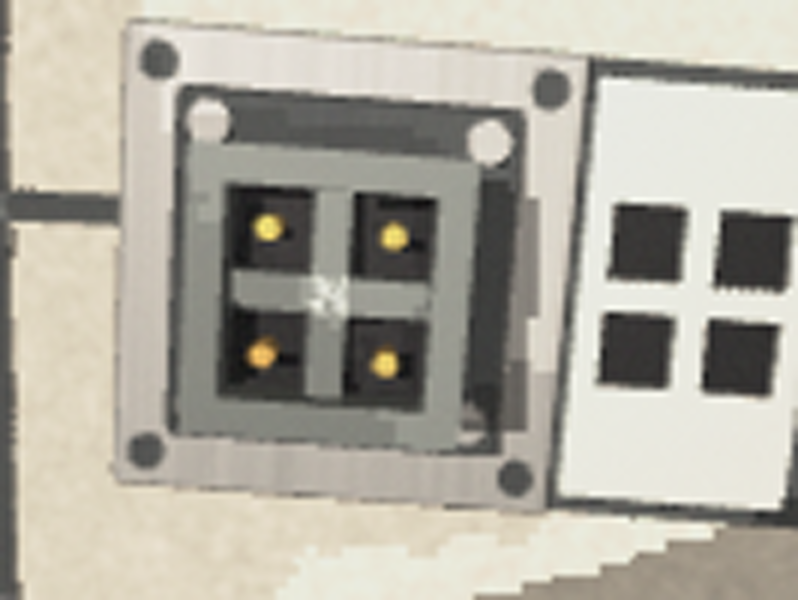

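View pics/c_sq3.png

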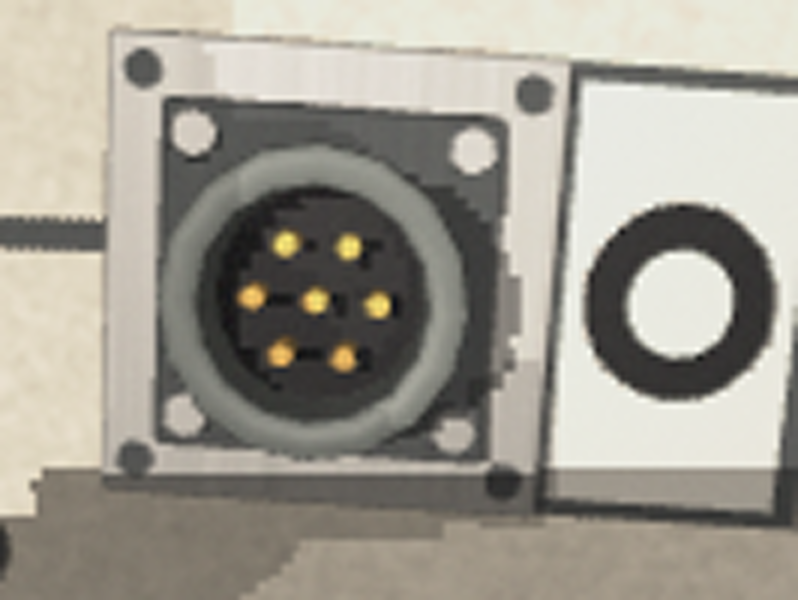

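Both stand upright under the right cards. In the square's crop, its foot screws are at (209,121) and (489,142). In the round's crop, its foot screws are at (193,132), (473,150), (184,413) and (455,433). I'll run the rest of the job using the known values: wide → spare, twin → discs plate, wide → bar plate.

```bash
python3 - <<'E'
from m import *
rel('rou3',(250,82),[(160,60),(551,90),(147,450),(515,479)],[(209,121),(489,142)])
rel('sq3',(250,83),[(144,68),(534,95),(135,459),(502,483)],[(193,132),(473,150),(184,413),(455,433)])
c=(-.0012,0)
pick((.4562,.1247),-4.2,.054,c); place((.6013,-.1471),-3.8,.046,c)
pick((.4486,-.0602),-9.8,.054,c); place((.458,.1251),.7,.046,c)
look((.458,.123),"wide4"); look((.602,-.149),"spare4")
E
```

```text
rou3 plate [0.6158 0.1826] -4.4 holder [0.6157 0.1831] -4.2 err mm [-0.2  0.5]
sq3 plate [0.613  0.0159] -3.7 holder [0.6129 0.0159] -3.7 err mm [-0.1 -0. ]
pre [ 1.  -0.4  0.2]
w 0.0272 [-0.3 -0.6  5.4]
lift [-0.6 -0.8 -2.9] 0.0274
down dz 0.4 -2.695874328319902 [-2.1  1.   3.8]
t 45.1917
pre [0.4 0.3 0.9]
w 0.0275 [-0.2  0.1  6.1]
lift [ 1.1  0.7 -3. ] 0.0274
down dz 0.4 -2.0489990468633263 [-2.6 -0.1  4.3]
t 53.75
wide4 250 82
spare4 250 84
```

View pics/c_wide4.png

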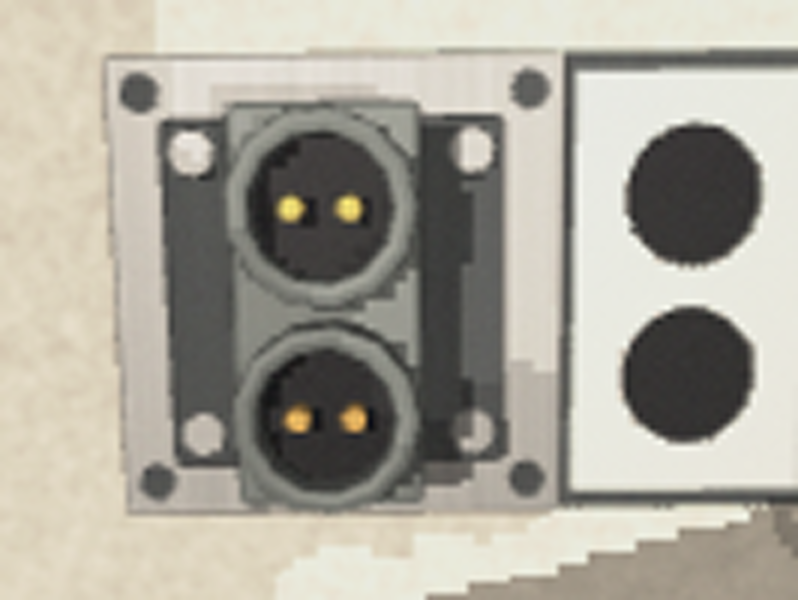

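View pics/c_spare4.png

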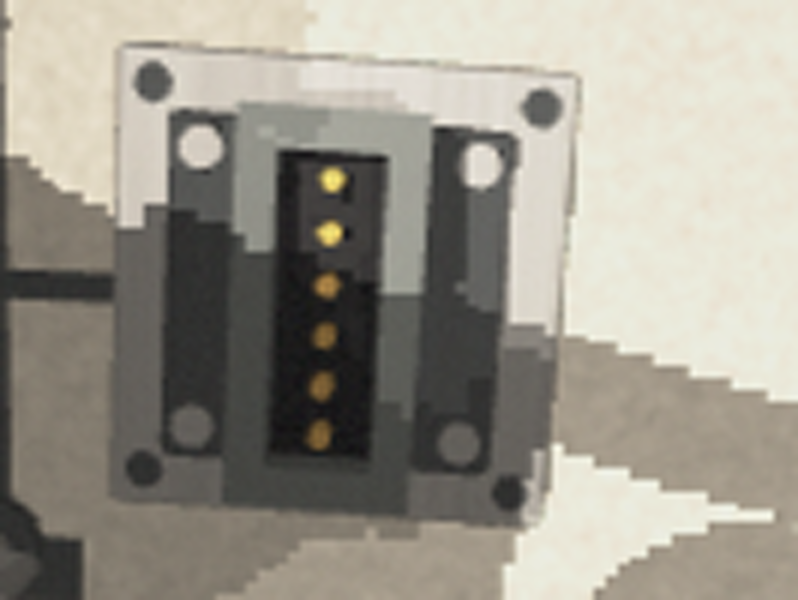

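Twin is on the discs plate, with foot screws at (190,152), (473,150), (203,433) and (475,430). Wide is on the spare, with foot screws at (201,146), (481,165), (192,425) and (459,443). I'll compute the errors and make the last move.

```bash
python3 - <<'E'
from m import *
rel('wide4',(250,82),[(138,93),(529,88),(159,481),(527,478)],[(190,152),(473,150),(203,433),(475,430)])
rel('spare4',(250,84),[(152,80),(542,107),(144,468),(508,493)],[(201,146),(481,165),(192,425),(459,443)])
c=(-.0012,0)
pick((.6013,-.1471),-3.8,.05,c); place((.4507,-.0628),-4.8,.046,c)
look((.452,-.065),"twin5")
bot.reach([.45,-.3,.3],ori(0)); d=vision.read_camera("top"); save(d,"t5",1.25); print(get_obs()["time_s"])
E
```

```text
wide4 plate [0.4581 0.1252] 0.7 holder [0.4578 0.1251] 0.7 err mm [-0.2 -0.1]
spare4 plate [ 0.6014 -0.147 ] -3.7 holder [ 0.6012 -0.1472] -3.7 err mm [-0.3 -0.3]
pre [0.3 0.4 0.7]
w 0.0275 [-0.8  0.1  5.1]
lift [ 0.4 -0.  -2.3] 0.0272
down dz 0.4 -2.751791623651077 [-3.6  0.8  9.2]
t 63.4917
twin5 250 83
64.8333
```

View pics/c_twin5.png

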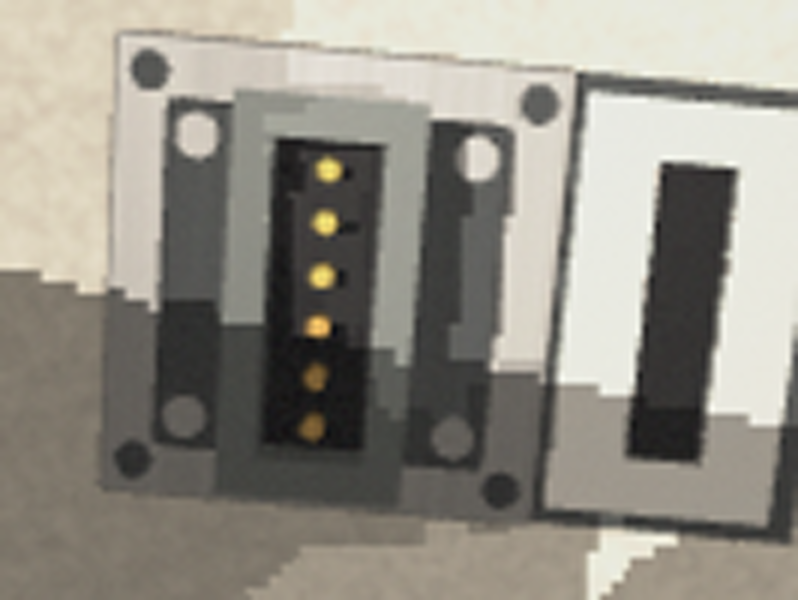

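View pics/t5.png

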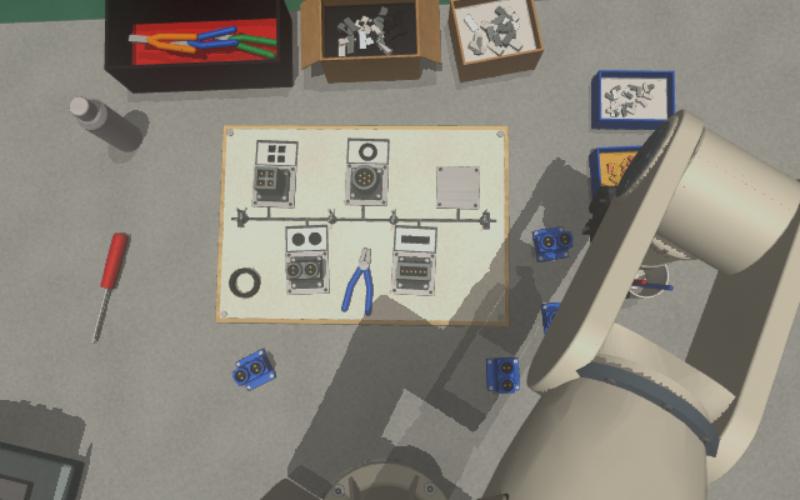

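All four holders stand under their own cards and the spare plate at (458,187) is empty. Wide's foot screws are at (198,135), (479,158), (185,416) and (452,438). One last number, then I'll hand in.

```bash
python3 - <<'E'
from m import *
rel('twin5',(250,83),[(150,69),(540,105),(133,460),(500,491)],[(198,135),(479,158),(185,416),(452,438)])
hand_in()
E
```

```text
twin5 plate [ 0.4506 -0.0629] -5.0 holder [ 0.4505 -0.0628] -4.8 err mm [-0.1  0.1]
the job is handed in; nothing more can be done
```

All four holders now stand on the plates whose cards show their sockets, and the job is handed in. I did it as two swaps through the spare plate, which is empty again. The last move ended at about 65 s of the 131 s allowed.

The close-up wrist pictures after each holder's final placing showed all four upright, turned as in their pictures:

| Holder | Offset from plate centre | Turn off plate |
|---|---|---|
| Square | about 0.5 mm | about 0.2° |
| Round | about 0.1 mm | about 0° |
| Twin | about 0.2 mm | about 0° |
| Wide | about 0.1 mm | about 0.2° |

- **Placement correction:** the first set-down, square on the spare, was about 1 mm off in x. I put this down to a camera-to-gripper offset and corrected for it on every later move.
- **Square's check is weaker:** its two lower foot screws were hidden by its body, so its position comes from the two upper ones only.
- **Forces:** the wrist force readings printed at each step stayed below 10 N. I did not log it continuously between those steps.
- No check failed.

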